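Clamp the lens hood onto the photobooth camera

TASK

Fit the smoked lens hood to the blue camera lying lens-up in its cradle: set the hood's flange down on the lens tube's flange, slide it sideways fully home under the lip of the clamp ring's fixed half, then swing the hinged half of the ring round both flanges and press it on the hood with about 10 N for half a second to bed its rubber liner. Then turn the latch lever so that its hook draws in the pin, and press it fully home, pin against the lever's bar, with about 15 N for half a second. Work by feel, since forced parts bend: never over 25 N on the ring or the lever, nor over 50 N down on the lens tube; leave the other things where they lie.

Things in the scene. Friction and masses are not known exactly. Their poses are not given: they have to be found in the camera images.
- housing: Blue plastic camera housing, 124 x 100 x 42 mm, on its back, screwed down in a steel cradle on the 3 mm mat; lens tube stands up from its middle. Origin on the lens axis, at its underside; z up. Its x axis points to the clamp ring's hinge, -x to the latch; the hinged half shuts on the +y side, the fixed half is on the -y side. All 'heights' are above this underside.
- mount: Lens tube, 56 mm across, fixed to the housing (same origin and axes), ending in an aluminium flange 64 mm across, 6 mm thick, flat top at height 68 mm.
- flange_top (a point): Centre of the lens flange's flat top, on the lens axis, height 68 mm.
- hood: Loose smoked acrylic lens hood, 46 mm tall, 60 to 130 g: flange 64 mm across, 6 mm thick at the bottom, above it a tube 48 mm across, 40 mm long, by which to pick it up. Origin: centre of its underside, z up; round, yaw is free. Home: on the lens flange, rim against the fixed half's wall, which puts it about 1 mm past the lens axis towards the housing's -y.
- jaw: Fixed half of the zinc clamp ring, a channel on the housing's -y side (same origin and axes as the housing): wall 33 to 38 mm from the lens axis, height 59 to 80 mm, 150 degrees centred on -y. Its top lip (underside at height 76, inner radius 29.5 mm) overhangs the flange: set the hood down about 14 mm off axis to +y, then slide it in; keep fingers above height 80 mm.
- clamp: Hinged half, a like channel. Origin on the vertical hinge axis (housing x = 46, y = 0, height 70 mm); shut, its axes match the housing's, its ring's centre 46 mm along its -x. Starts open 0.65 to 1.2 rad (clockwise from above), 0.05 N m friction, stays where left. Its liner pads meet the seated hood about 0.045 rad before shut and yield some 1 mm per 24 N; let go, it springs back to there.
- tab (a point): Middle of the hinged half's thumb tab, a radial plate 7 mm thick, 37 to 59 mm from the ring's centre, height 59 to 80 mm; 128 degrees from the clamp's +x towards its +y, as seen from the ring's centre; this point 48 mm from that centre. To shut the ring push in the corner of the ring's outside and the tab's face nearer the hinge, counter-clockwise from above about the hinge.
- lever: Steel latch lever. Origin on its vertical pivot, mid-height 87 mm (81 to 93). Handle bar 10 mm thick, along its own -x to 81 mm; crescent hook on its +y side. Starts with the handle along the housing's -x (0.09 rad behind it to 0.06 rad past it). Close it clockwise from above, pushing the bar's own -y face at the handle point; it is fully home 1.15 to 1.34 rad on from the housing's -x.
- pivot (a point): The lever's pivot axis at the lever's mid-height (housing x = -60, y = -14 mm, height 87 mm).
- handle (a point): Middle of the handle bar, 60 mm from the pivot, where to push. Until the hook meets the pin (about half way) the lever resists with 1 N here; drawing the pin in takes up to about 8 N; past dead centre it moves easily again, some 0.25 rad, to a firm stop. It stays where it is left.
- hook_seat (a point): Point of the lever where the latch pin's axis lies when the pin is fully home, in the hook and against the bar: 27 mm from the pivot, 9 mm from the bar's middle line, at the lever's mid-height.
- keeper_pin (a point): Axis of the steel latch pin, 7 mm across, at height 87 mm (top at 96 mm), standing on the ear at the hinged half's free end. Bolted in a slot, so its place differs from camera to camera by up to 2.5 mm either way along the clamp's x axis; ring shut, it is nominally at housing x = -60, y = 13.5 mm. The hook catches it when the ring's liner bears on the hood.
- module_base: Loose chrome push button module, 44 mm across, 21 mm tall; leave alone.
- hexkey: Loose steel hex key, 85 x 28 mm, 6 mm thick; leave alone.
- guide_a: Loose nickel coin slot guide, a channel 70 x 22 x 16 mm; leave alone.
- guide_b: The other nickel coin slot guide, the same; leave alone.
- driver: Loose screwdriver, 180 mm long; leave alone.
- screws: Small jar of screws, 42 mm across, 50 mm tall; leave alone.
- cap: Black lens cap, 60 mm across, 11 mm thick; leave alone.

How it is judged (in metres and radians):
On the way, in this order (a step that is already met when the one before it is completed fails the run):
1. the hood sits level on the lens tube's flange and is slid home into the fixed half (distance between hood and flange_top below 0.005 m and angle between hood's own z axis and vertical below 0.06 rad), for 0.2 s.
2. the hinged half is swung round both flanges and pressed on the hood with more than 5 N, bedding its liner (angle between the x axis of clamp and the x axis of housing, either way round below 0.08 rad and distance between hood and flange_top below 0.005 m and contact force between the fingers and clamp above 5 N), for 0.2 s.
3. the latch lever is turned until the pin is home in its hook, and pressed there with more than 10 N (distance between hook_seat and keeper_pin below 0.0018 m and contact force between the fingers and lever above 10 N), for 0.2 s.
At the end, for the whole second after the job is handed in: the hood sits level (within 0.06 rad) with the centre of its underside within 3 mm of the centre of the lens flange's top, the hinged half is shut (within 0.05 rad), the latch pin is home in the hook (the pin's axis within 1.8 mm of the hook's seat point), and nothing moves (distance between hood and flange_top below 0.003 m and angle between hood's own z axis and vertical below 0.06 rad and angle between the x axis of clamp and the x axis of housing, either way round below 0.05 rad and distance between hook_seat and keeper_pin below 0.0018 m and linear speed of hood below 0.02 m/s and angular speed of lever below 0.1 rad/s); the robot touches nothing.
It fails at once if the ring's hinged half is pushed with more than 25 N (contact force between the fingers and clamp above 25 N).
It fails at once if the latch lever is pushed with more than 25 N (contact force between the fingers and lever above 25 N).
It fails at once if the hood is pressed on the lens tube with more than 50 N (contact force between hood and mount above 50 N).
It fails at once if another thing on the shelf is moved by more than 20 mm (distance of any of module_base, hexkey, guide_a, guide_b, driver, screws, cap from where it was at the start of the episode above 0.02 m).
It also fails if it takes over 72 s, if anything falls off the work surface, if the arm or the gripper's body presses on something with over 40 N, if the wrist force passes 120 N, or if a joint passes its speed limit or range.

ROBOT

A 7-joint arm with a two-finger parallel gripper is mounted at the origin on the work surface. World frame = base frame: x ahead of the robot, y to its left, z up, the work surface at z = 0. Lengths are in mm, angles in rad, forces in N, time in s.
With the tool pointing down it reaches from about 400 to 875 mm from the base axis. Payload 6.5 kg.
Tool frame: the origin (TCP) lies at the very end of the fingers, on their centre line; the grasp point (between the pads) lies 19 mm behind it (manip.pinch_z is the z of the grasp point in the tool frame, in mm); z points along the fingers, y is the direction in which the jaws open and shut (so a half turn about z gives the same grasp; the last joint's range is limited). The gripper opens to 88 mm and grips with 3 to 60 N. Pads are 18 mm wide; open, the fingers measure 123 mm over their backs; the gripper's body (75 mm by 187 mm) begins 45 mm behind the grasp point.
Start: joints at [-1.321, 0.536, -0.004, 1.538, 0.003, 1.067, -0.071], TCP at [201.871, 617.85, 216.816] pointing down, gripper open.
Joint ranges: [-2.7, 2.7], [-0.37, 2.16], [-1.27, 1.26], [0.24, 2.4], [-1.31, 4.45], [0.19, 1.91], [-2.76, 2.76]. Speed limits (rad/s): [2.39, 2.39, 3.14, 3.14, 3.14, 3.14, 3.14].

INTERFACE

Orientations are given as a unit quaternion [x, y, z, w].
In Python, from cell import manip gives the robot as it stands. The module is installed in compiled form; this text tells all that it offers.
- The arm moves only by the tool drive_tool, never from a script. Its argument "motion" is a list that holds one entry, the list of rows, each a list of 4 numbers: the shift along the tool's x, y, z in mm, then the turn about the tool's z in degrees. A call has exactly 5 rows; each row is the pose to reach, as a shift and turn from the pose commanded when the call began, along the tool's axes at that moment; what a row does not reach only later rows make up. A row lasts 1/10 s, in which the tool goes at most 50 mm and 8.59 degrees, less where a joint would pass 70% of its speed; a pose out of reach is approached as far as the arm can. A call with a gripper value outside its range is refused whole. "claw" is the finger opening in mm, from 0 to 88.1, set as the call begins (left out, the last holds). The fingers move at their own pace and stop on an object; "force" is the grip in N (left out, the last holds). Time passes only in rows, so rows that repeat a pose let the fingers close, or fill a call up. It gives the time, the measured TCP pose, the force and the opening at its end, in the units of the state.
- manip.get_state(): the state, without advancing time (a new reading comes with each control period).
- manip.snapshot(name): name is "side" or "top" or "wrist"; returns a dict with "pixels" (480x640x3 uint8, blue, green, red), "mtx" (3x3 intrinsics, pixels), "extrinsics" (4x4, takes a point from camera to world coordinates); the wrist camera has in their place "hand_eye" (4x4, takes a point from camera to tool coordinates, whose origin is the TCP and whose axes are the flange's). Camera axes: x right, y down, z forward; pixel columns grow to the right and rows downward; lengths in mm; the calibration is good to about 2 mm. A picture is of the moment at which its call begins: read the wrist's pose just before it. There is no depth.
- manip.finish_job(): hands the job in, once; it reports no verdict.
Trained networks look in a picture, given as the dict that the camera call returned (one of the last four; its "shot" number tells which), for a name from the list of things; names that differ only in an ending like _2 or _b are one class to them, and where a whole thing is asked for, a point or a joint stands for the part that bears it (a point fixed in the world has none). Each returns a list of dicts, best first, with "p" (0 to 1); they miss things now and then, are a little off and sometimes report something else, mostly with a low value. They report only what shows in the picture. A call takes as long as a camera call.
- manip.spot_in(picture, name): "extent" ([left, top, right, bottom] in pixels, round what is visible of it).
- manip.pinpoint(picture, name): "location" ([column, row] in pixels: a listed point, or the origin of a listed thing).
The state is a dict: "time": time; "joint_positions": joint angles; "qd": joint speeds; "tau": joint torques, N m; "position": TCP position; "tcp_rot": TCP orientation; "force": force on the tool from outside, world axes, zero at the start; "moment": the same for the moment, N m; "width": opening from 0.0 (shut) to 1.0 (fully open).
Only numpy, scipy, OpenCV 4.12 (cv2) and the standard library are available. Lean on these libraries where they do the work, as an engineer would, in place of code of your own. Each camera call takes 0.05 s, during which the arm holds its last target. There are 200 camera calls.

## Working session

There is one attempt and no reset: what is moved stays moved. The work goes in short steps, Python scripts to look and compute and a tool call to move; the robot and the scene stay as the last step left them, time stands still between calls to the robot, and variables do not carry over. Pictures are saved under pics/ and viewed, about 8 in all and at most 12, crops included, and the job is handed in when it is done.

Besides the shell and the picture viewer there is one more tool, called after "Call:" as a command line: name --argument value ..., lists and objects as JSON in quotes. drive_tool: Moves the arm, as the interface text tells. Its arguments: {"type":"object","properties":{"motion":{"type":"array"},"claw":{"type":"number"},"force":{"type":"number"}},"required":["motion"]}

```bash
mkdir -p pics
cat > h.py <<'E'
import numpy as np, cv2
from scipy.spatial.transform import Rotation as R
from cell import manip
def shot(n):
    s=manip.get_state(); p=manip.snapshot(n)
    if n=="wrist":
        T=np.eye(4);T[:3,:3]=R.from_quat(s["tcp_rot"]).as_matrix();T[:3,3]=s["position"]
        p["E"]=T@np.array(p["hand_eye"])
    else: p["E"]=np.array(p["extrinsics"])
    return p
def ray(p,uv):
    d=np.linalg.inv(np.array(p["mtx"]))@[uv[0],uv[1],1.]
    return p["E"][:3,3],p["E"][:3,:3]@d
def atz(p,uv,z):
    o,d=ray(p,uv);return o+d*(z-o[2])/d[2]
def proj(p,X):
    c=np.linalg.inv(p["E"])@np.append(X,1.);u=np.array(p["mtx"])@c[:3];return u[:2]/u[2]
def tri(rs):
    A=np.zeros((3,3));b=np.zeros(3)
    for o,d in rs:
        d=d/np.linalg.norm(d);M=np.eye(3)-np.outer(d,d);A+=M;b+=M@o
    X=np.linalg.solve(A,b)
    return X,[float(np.linalg.norm(np.cross(X-o,d/np.linalg.norm(d)))) for o,d in rs]
def st():
    s=manip.get_state();print("t",s["time"],"pos",np.round(s["position"],1),"rot",np.round(s["tcp_rot"],4),"F",np.round(s["force"],1),"w",round(s["width"],3));return s
E
python3 - <<'E'
from h import *
s=st();print(R.from_quat(s["tcp_rot"]).as_matrix().round(3))
P={n:shot(n) for n in("side","top","wrist")}
for n,p in P.items():
    cv2.imwrite(f"pics/{n}0.png",p["pixels"]);print(n,p["E"].round(2).tolist())
names=["housing","flange_top","hood","clamp","tab","pivot","handle","hook_seat","keeper_pin"]
for k in names:
    rs=[]
    for n,p in P.items():
        r=manip.pinpoint(p,k)
        print(k,n,[(np.round(q["location"],1).tolist(),round(q["p"],2)) for q in r[:2]])
        if r and r[0]["p"]>.4: rs.append(ray(p,r[0]["location"]))
    if len(rs)>1: X,e=tri(rs);print("   ",X.round(1),np.round(e,1))
E
```

```text
t 0.0 pos [201.7 617.3 216. ] rot [ 1.572e-01  9.876e-01 -8.000e-04 -1.000e-04] F [ 0.5 -0.3  0.2] w 0.999
[[-0.951  0.31  -0.   ]
 [ 0.31   0.951 -0.002]
 [-0.    -0.002 -1.   ]]
side [[0.98, -0.15, 0.12, 366.97], [-0.19, -0.72, 0.67, -1067.03], [-0.02, -0.68, -0.73, 1244.5], [0.0, 0.0, 0.0, 1.0]]
top [[-0.0, -0.98, 0.18, 330.97], [-1.0, -0.0, -0.02, 4.25], [0.02, -0.18, -0.98, 1330.43], [0.0, 0.0, 0.0, 1.0]]
wrist [[0.31, 0.92, 0.24, 139.98], [0.95, -0.3, -0.08, 637.03], [-0.0, 0.26, -0.97, 383.72], [0.0, 0.0, 0.0, 1.0]]
housing side [([325.3, 262.9], 0.66), ([326.5, 227.7], 0.62)]
housing top [([327.5, 241.2], 0.76)]
housing wrist []
    [574.5 -15.8  23.8] [0.1 0.1]
flange_top side [([237.1, 175.2], 0.67), ([326.2, 250.6], 0.59)]
flange_top top [([325.7, 233.6], 0.66)]
flange_top wrist []
    [446.8 -17.9 388.5] [71.9 71.9]
hood side [([298.8, 365.2], 0.66)]
hood top [([452.5, 291.6], 0.92)]
hood wrist []
    [ 456.3 -303.2   11.3] [3.3 3.3]
clamp side [([339.9, 246.1], 0.82), ([324.9, 266.4], 0.33)]
clamp top [([324.6, 214.1], 0.87), ([334.0, 260.7], 0.63)]
clamp wrist []
    [620.7  -8.7  74.5] [5.6 5.6]
tab side [([323.7, 231.9], 0.84)]
tab top [([295.3, 228.3], 0.92), ([324.2, 239.3], 0.39)]
tab wrist []
    [590.1  56.6  68.2] [5. 5.]
pivot side [([302.0, 254.5], 0.61)]
pivot top [([325.1, 270.5], 0.63), ([205.8, 175.6], 0.63)]
pivot wrist []
    [507.7  -9.8  63.4] [6.6 6.6]
handle side [([283.7, 254.2], 0.46)]
handle top [([333.4, 288.9], 0.72), ([332.1, 258.1], 0.26)]
handle wrist []
    [461.  -27.2  95.1] [3.9 3.9]
hook_seat side [([291.2, 251.3], 0.52)]
hook_seat top [([329.1, 272.9], 0.8)]
hook_seat wrist []
    [488.7 -18.2  92.7] [3.2 3.2]
keeper_pin side [([307.9, 222.2], 0.45)]
keeper_pin top [([287.1, 239.3], 0.52)]
keeper_pin wrist []
    [554.9  72.6  98.3] [9.4 9.4]
```

Run:
```python
import cv2,numpy as np
a=cv2.imread("pics/top0.png")[150:350,200:500];b=cv2.imread("pics/side0.png")[130:430,200:500]
a=cv2.resize(a,(450,300));b2=cv2.resize(b,(350,350))
cv2.imwrite("pics/c1.png",cv2.resize(a,(800,533),interpolation=cv2.INTER_CUBIC));cv2.imwrite("pics/c2.png",cv2.resize(b,(600,600),interpolation=cv2.INTER_CUBIC))
```

```text
(no output)
```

View pics/c1.png

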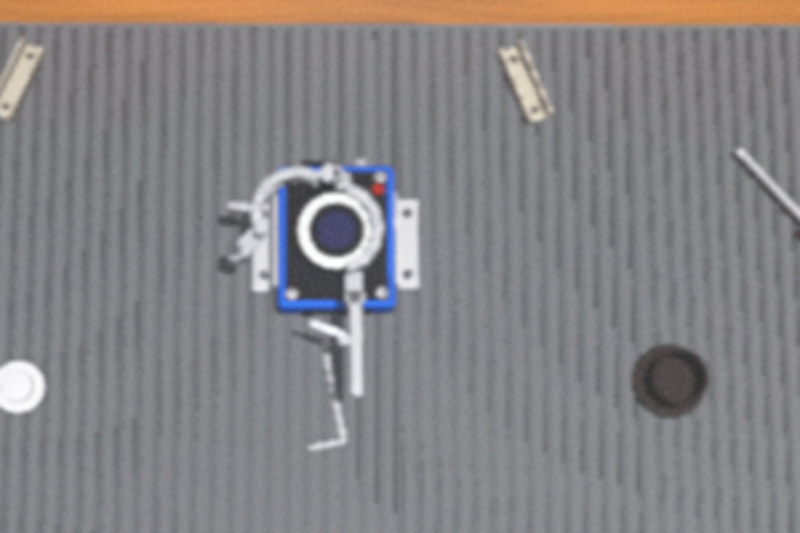

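View pics/c2.png

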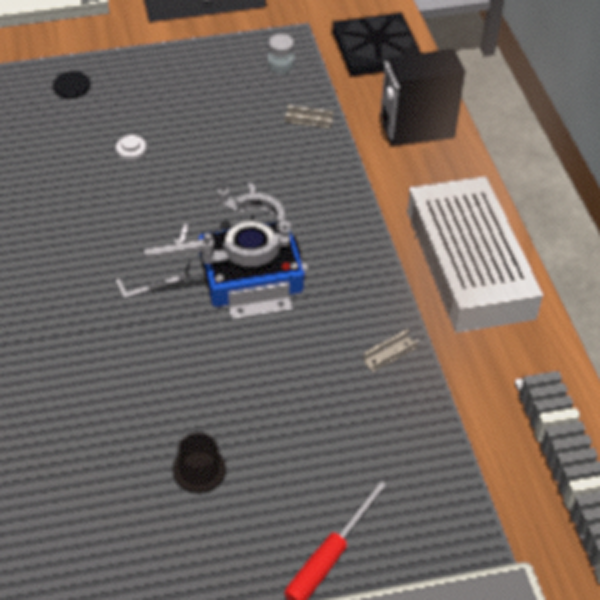

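The top picture shows the housing with its +x pointing along world +x. The hinged half is open to the left (+y) and the handle runs along -x at about crop (357,345). The hood stands upright at crop (670,380). I'll move over the housing first.

Call:
drive_tool --motion '[[[-36,-32,-3,0],[-71,-64,-6,0],[-107,-97,-9,0],[-142,-129,-12,0],[-178,-161,-15,0]]]'

```text
time: 2.0
position: [321.8, 407.8, 232.1]
tcp_rot: [0.157, 0.988, 0.0, 0.0]
force: [0.8, 0.7, -0.2]
width: 0.997
```

Call:
drive_tool --motion '[[[-36,-32,-3,0],[-71,-64,-6,0],[-107,-97,-9,0],[-142,-129,-12,0],[-178,-161,-15,0]]]'

```text
time: 2.5
position: [441.0, 199.5, 247.3]
tcp_rot: [0.157, 0.988, 0.0, 0.0]
force: [1.3, -0.1, 0.2]
width: 1.0
```

Call:
drive_tool --motion '[[[-36,-32,-3,-4],[-71,-64,-6,-8],[-107,-97,-9,-12],[-142,-129,-12,-16],[-178,-161,-15,-18]]]'

```text
time: 3.0
position: [560.2, -8.8, 262.3]
tcp_rot: [-0.001, 1.0, 0.0, 0.0]
force: [2.2, -0.7, -0.7]
width: 1.0
```

Run:
```python
from h import *
s=st();p=shot("wrist");cv2.imwrite("pics/w1.png",p["pixels"])
H=3
print(p["E"].round(2).tolist())
for k,z in dict(housing=H,flange_top=H+68,clamp=H+70,tab=H+69.5,pivot=H+87,handle=H+87,hook_seat=H+87,keeper_pin=H+87).items():
    for q in manip.pinpoint(p,k)[:2]: print(k,np.round(q["location"],1),round(q["p"],2),atz(p,q["location"],z).round(1))
```

```text
t 3.0 pos [560.2  -8.8 262.3] rot [-5.e-04  1.e+00  2.e-04  3.e-04] F [ 2.2 -0.7 -0.7] w 1.0
[[0.0, 0.97, 0.26, 495.06], [1.0, -0.0, 0.0, -9.91], [0.0, 0.26, -0.97, 429.91], [0.0, 0.0, 0.0, 1.0]]
housing [315.6 216.8] 0.98 [580.6  -9.8   3. ]
flange_top [315.8 224.9] 0.77 [575.6  -9.6  71. ]
clamp [313.6 268.9] 0.98 [623.5 -12.   73. ]
tab [391.6 245.2] 0.86 [597.2  70.3  72.5]
tab [308. 143.] 0.49 [493.2 -17.3  72.5]
pivot [299.5 166.5] 0.97 [514.7 -25.1  90. ]
pivot [313.1 214.1] 0.7 [560.5 -12.3  90. ]
handle [299.6 100.2] 0.57 [456.  -24.3  90. ]
hook_seat [308.2 141.4] 0.78 [491.9 -16.7  90. ]
keeper_pin [399.4 207.1] 0.54 [553.6  71.8  90. ]
keeper_pin [390.8 246.1] 0.3 [593.1  65.6  90. ]
```

View pics/w1.png

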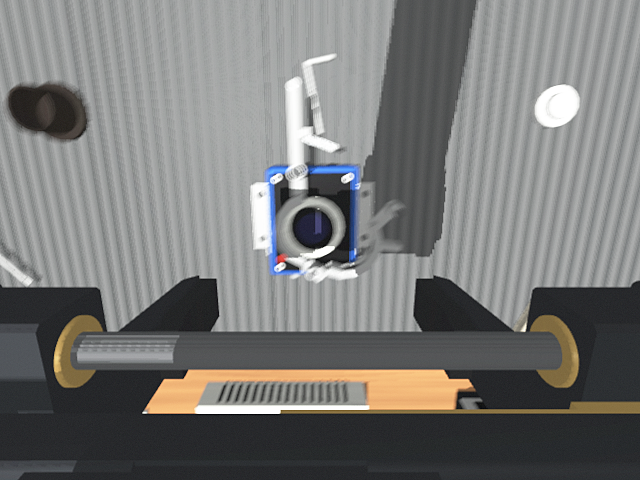

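The wrist view shows the lens flange at (316,225), the hinge at (314,269), the pivot at (299,167), the tab at (392,245) and the pin at about (399,207). The housing yaw is close to 0. Next is the hood.

Call:
drive_tool --motion '[[[16,-45,6,0],[32,-90,13,0],[48,-135,20,0],[64,-180,27,0],[79,-225,34,0]]]'

```text
time: 3.95
position: [479.5, -232.5, 227.9]
tcp_rot: [-0.0, 1.0, 0.0, 0.0]
force: [0.6, -0.2, 0.5]
width: 0.998
```

Call:
drive_tool --motion '[[[13,-40,16,0],[22,-66,28,0],[22,-66,28,0],[22,-66,28,0],[22,-66,28,0]]]'

```text
time: 4.45
position: [459.3, -296.1, 200.2]
tcp_rot: [-0.001, 1.0, 0.0, 0.0]
force: [-0.1, -0.0, -0.3]
width: 0.999
```

Run:
```python
from h import *
s=st();p=shot("wrist");cv2.imwrite("pics/w2.png",p["pixels"])
for q in manip.pinpoint(p,"hood")[:2]: print(np.round(q["location"],1),round(q["p"],2),atz(p,q["location"],3).round(1))
for q in manip.spot_in(p,"hood")[:1]:
    e=q["extent"];print(e)
    for z in (3,9,49): print(z,atz(p,e[:2],z).round(1),atz(p,e[2:],z).round(1))
```

```text
t 4.45 pos [ 459.3 -296.1  200.2] rot [-6.e-04  1.e+00  3.e-04  5.e-04] F [-0.1 -0.  -0.3] w 0.999
[315.3 208.7] 0.8 [ 458.7 -297.4    3. ]
[283.1, 180.8, 345.2, 243.2]
3 [ 429.7 -330.4    3. ] [ 496.2 -265.3    3. ]
9 [ 429.1 -329.9    9. ] [ 494.5 -265.8    9. ]
49 [ 425.2 -326.2   49. ] [ 483.3 -269.3   49. ]
```

View pics/w2.png

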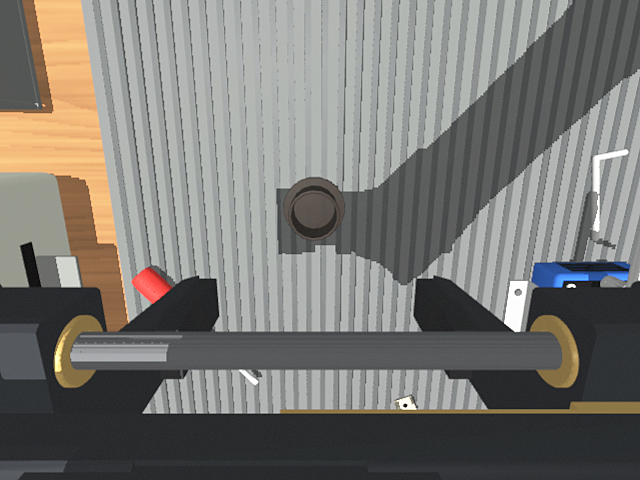

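The hood stands upright at (315,209), almost under the TCP. I'll descend and grip it.

Call:
drive_tool --motion '[[[-1,-1.5,45,0],[-1,-1.5,90,0],[-1,-1.5,130,0],[-1,-1.5,165,0],[-1,-1.5,180,0]]]'

```text
time: 5.1
position: [458.0, -297.5, 17.2]
tcp_rot: [0.0, 1.0, 0.001, -0.002]
force: [-0.2, 0.5, 1.1]
width: 1.001
```

Call:
drive_tool --motion '[[[0,0,0,0],[0,0,0,0],[0,0,0,0],[0,0,0,0],[0,0,0,0]]]' --claw 40 --force 25

```text
time: 5.6
position: [459.7, -299.7, 20.9]
tcp_rot: [0.001, 1.0, -0.0, 0.001]
force: [0.9, 1.0, 1.4]
width: 0.569
```

Call:
drive_tool --motion '[[[0,0,0,0],[0,0,0,0],[0,0,-10,0],[0,0,-50,0],[0,0,-90,0]]]'

```text
time: 6.1
position: [458.0, -299.1, 110.7]
tcp_rot: [0.001, 1.0, 0.0, -0.001]
force: [0.8, -0.8, -1.1]
width: 0.53
```

Call:
drive_tool --motion '[[[-16,42,-10,0],[-33,86,-20,0],[-50,130,-30,0],[-67,174,-30,0],[-83,216,-30,0]]]'

```text
time: 6.6
position: [543.0, -81.5, 140.9]
tcp_rot: [0.001, 1.0, 0.0, 0.001]
force: [0.4, -0.1, -1.1]
width: 0.528
```

Call:
drive_tool --motion '[[[-16,42,0,0],[-33,86,0,0],[-33,87,0,0],[-33,87,0,0],[-33,87,0,0]]]'

```text
time: 7.1
position: [574.9, 1.6, 140.1]
tcp_rot: [0.002, 1.0, -0.001, -0.0]
force: [-0.9, -1.0, -1.3]
width: 0.534
```

Run:
```python
from h import *
s=st();p=shot("wrist");cv2.imwrite("pics/w3.png",p["pixels"])
H=3
for k,z in dict(flange_top=H+68,clamp=H+70,tab=H+69.5,pivot=H+87,handle=H+87,hook_seat=H+87,keeper_pin=H+87,hood=s["position"][2]-17).items():
    for q in manip.pinpoint(p,k)[:2]: print(k,np.round(q["location"],1),round(q["p"],2),atz(p,q["location"],z).round(1))
```

```text
t 7.1 pos [574.9   1.6 140.1] rot [ 1.7e-03  1.0e+00 -5.0e-04 -2.0e-04] F [-0.9 -1.  -1.3] w 0.534
tab [411.3 271. ] 0.91 [596.2  68.1  72.5]
pivot [274.5 158.6] 0.95 [517.6 -24.   90. ]
handle [269.5  46.1] 0.79 [456.3 -24.7  90. ]
hook_seat [286.8 112.2] 0.62 [491.2 -15.9  90. ]
keeper_pin [432.3 223.7] 0.7 [558.1  74.3  90. ]
hood [319.1 260.9] 0.69 [571.5   2.4 123.1]
```

View pics/w3.png

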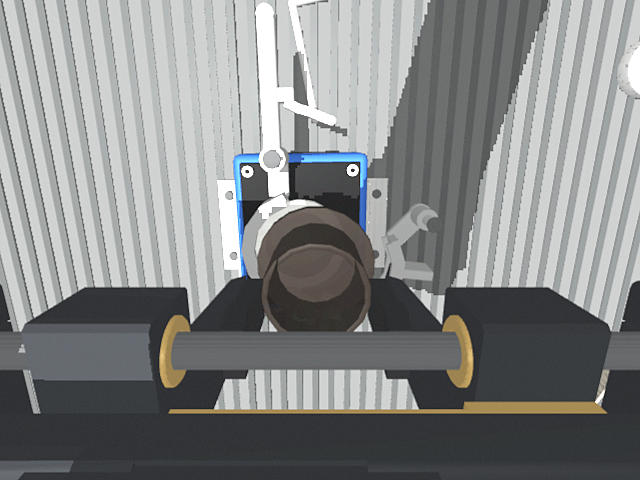

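Call:
drive_tool --motion '[[[-1,2,10,0],[-1,2,20,0],[-1,2,32,0],[-1,2,42,0],[-1,2,45,0]]]'

```text
time: 8.05
position: [575.3, 5.3, 93.0]
tcp_rot: [0.001, 1.0, -0.0, -0.001]
force: [-0.0, 0.2, -1.4]
width: 0.534
```

Call:
drive_tool --motion '[[[0,0,1,0],[0,0,2,0],[0,0,3,0],[0,0,3,0],[0,0,3,0]]]'

```text
time: 8.55
position: [576.7, 5.4, 92.1]
tcp_rot: [0.001, 1.0, 0.0, 0.0]
force: [-0.2, 0.3, -1.8]
width: 0.53
```

Call:
drive_tool --motion '[[[0,0,1,0],[0,0,2,0],[0,0,2,0],[0,0,2,0],[0,0,2,0]]]'

```text
time: 9.05
position: [576.5, 5.4, 89.8]
tcp_rot: [0.001, 1.0, -0.0, 0.0]
force: [0.0, -0.0, -0.8]
width: 0.528
```

Call:
drive_tool --motion '[[[0,0,0.5,0],[0,0,1,0],[0,0,1,0],[0,0,1,0],[0,0,1,0]]]'

```text
time: 9.55
position: [576.5, 5.3, 88.8]
tcp_rot: [0.001, 1.0, -0.0, 0.0]
force: [0.1, -0.8, -0.9]
width: 0.533
```

Call:
drive_tool --motion '[[[0,0,0.5,0],[0,0,1,0],[0,0,1,0],[0,0,1,0],[0,0,1,0]]]'

```text
time: 10.05
position: [576.5, 5.4, 88.7]
tcp_rot: [0.001, 1.0, 0.0, 0.0]
force: [-2.4, -0.4, 8.8]
width: 0.526
```

Call:
drive_tool --motion '[[[0,-2,-0.3,0],[0,-4,-0.3,0],[0,-6,-0.3,0],[0,-8,-0.3,0],[0,-10,-0.3,0]]]'

```text
time: 10.55
position: [577.5, -3.4, 88.8]
tcp_rot: [0.0, 1.0, 0.001, 0.001]
force: [-0.3, 3.8, 4.8]
width: 0.53
```

Call:
drive_tool --motion '[[[0,-1,0,0],[0,-2,0,0],[0,-2,0,0],[0,-2,0,0],[0,-2,0,0]]]'

```text
time: 11.05
position: [577.5, -5.6, 88.7]
tcp_rot: [0.0, 1.0, 0.001, 0.001]
force: [0.1, 3.2, 5.8]
width: 0.529
```

Call:
drive_tool --motion '[[[0,-0.5,0,0],[0,-1,0,0],[0,-1.5,0,0],[0,-1.5,0,0],[0,-1.5,0,0]]]'

```text
time: 11.55
position: [577.5, -7.0, 88.8]
tcp_rot: [0.0, 1.0, 0.001, 0.001]
force: [0.6, 5.0, 6.1]
width: 0.531
```

Call:
drive_tool --motion '[[[0,-0.5,0,0],[0,-1,0,0],[0,-1.5,0,0],[0,-1.5,0,0],[0,-1.5,0,0]]]'

```text
time: 12.05
position: [577.6, -7.7, 88.8]
tcp_rot: [0.0, 1.0, 0.001, 0.001]
force: [0.4, 5.1, 5.8]
width: 0.532
```

Call:
drive_tool --motion '[[[0,-0.5,0,0],[0,-1,0,0],[0,-1,0,0],[0,-1,0,0],[0,-1,0,0]]]'

```text
time: 12.55
position: [577.7, -8.1, 88.8]
tcp_rot: [0.0, 1.0, 0.001, 0.001]
force: [0.8, 5.9, 5.6]
width: 0.53
```

Call:
drive_tool --motion '[[[0,-0.5,0,0],[0,-1,0,0],[0,-1.5,0,0],[0,-2,0,0],[0,-2,0,0]]]'

```text
time: 13.05
position: [578.3, -9.4, 88.9]
tcp_rot: [0.0, 1.0, 0.002, 0.002]
force: [2.0, 8.2, 4.9]
width: 0.529
```

Call:
drive_tool --motion '[[[0,-0.5,0,0],[0,-1,0,0],[0,-1.5,0,0],[0,-2,0,0],[0,-2,0,0]]]'

```text
time: 13.55
position: [578.6, -10.6, 89.0]
tcp_rot: [-0.0, 1.0, 0.002, 0.002]
force: [2.4, 9.6, 4.3]
width: 0.528
```

Run:
```python
from h import *
s=st();p=shot("top");q=shot("side")
a=cv2.resize(p["pixels"][190:310,250:410],(640,480),interpolation=cv2.INTER_CUBIC)
b=cv2.resize(q["pixels"][190:290,260:380],(576,480),interpolation=cv2.INTER_CUBIC)
cv2.imwrite("pics/t4.png",a);cv2.imwrite("pics/s4.png",b)
rs=[]
for x in(p,q):
    for r in manip.pinpoint(x,"hood")[:1]: print(r);rs.append(ray(x,r["location"]));print(atz(x,r["location"],71).round(1))
```

```text
t 13.55 pos [578.6 -10.6  89. ] rot [-1.0e-04  1.0e+00  2.3e-03  1.9e-03] F [2.4 9.6 4.3] w 0.528
{'location': [327.1, 249.3], 'p': 0.71}
[580.7 -11.1  71. ]
```

View pics/s4.png

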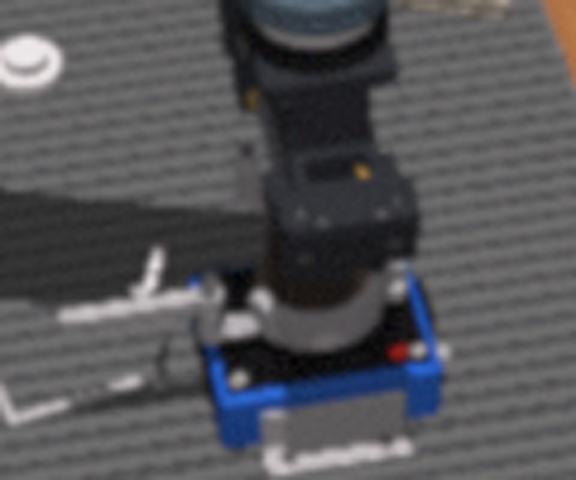

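Call:
drive_tool --motion '[[[-1,0,0,0],[-2,-0.5,0,0],[-2.5,-1,0,0],[-2.5,-1,0,0],[-2.5,-1,0,0]]]'

```text
time: 14.25
position: [579.2, -10.8, 88.9]
tcp_rot: [-0.0, 1.0, 0.003, -0.0]
force: [-3.3, 11.3, 10.6]
width: 0.532
```

Call:
drive_tool --motion '[[[0,-0.5,0,0],[0,-1,0,0],[0,-1.5,0,0],[0,-2,0,0],[0,-2,0,0]]]'

```text
time: 14.75
position: [579.3, -11.1, 89.0]
tcp_rot: [-0.001, 1.0, 0.004, -0.0]
force: [-3.4, 14.5, 11.5]
width: 0.526
```

Call:
drive_tool --motion '[[[0.5,1.5,0,0],[0.5,3,-0.5,0],[0.5,4,-1,0],[0.5,4,-1,0],[0.5,4,-1,0]]]'

```text
time: 15.25
position: [579.0, -10.9, 89.1]
tcp_rot: [0.0, 1.0, 0.001, 0.0]
force: [0.2, 7.1, 0.4]
width: 0.527
```

Call:
drive_tool --motion '[[[0,0,0,0],[0,0,0,0],[0,0,0,0],[0,0,0,0],[0,0,0,0]]]' --claw 66

```text
time: 15.75
position: [578.4, -14.1, 89.0]
tcp_rot: [0.001, 1.0, -0.0, -0.0]
force: [0.9, 0.1, 1.1]
width: 0.749
```

Call:
drive_tool --motion '[[[0,0,-10,0],[0,0,-40,0],[0,0,-80,0],[0,0,-120,0],[0,0,-150,0]]]'

```text
time: 16.25
position: [579.1, -14.0, 242.5]
tcp_rot: [0.001, 1.0, 0.0, 0.001]
force: [0.3, -0.5, 0.6]
width: 0.751
```

Run:
```python
from h import *
s=st();p=shot("wrist");cv2.imwrite("pics/w5.png",p["pixels"][100:400,120:520].repeat(2,0).repeat(2,1))
H=3
for k,z in dict(flange_top=H+68,clamp=H+70,tab=H+69.5,pivot=H+87,handle=H+87,hook_seat=H+87,keeper_pin=H+87,hood=H+68).items():
    for q in manip.pinpoint(p,k)[:2]: print(k,np.round(q["location"],1),round(q["p"],2),atz(p,q["location"],z).round(1))
```

```text
t 16.25 pos [579.1 -14.  242.5] rot [0.001  1.     0.     0.0014] F [ 0.3 -0.5  0.6] w 0.751
clamp [319.7 258. ] 0.92 [624.1 -11.1  73. ]
clamp [317.7  76.5] 0.27 [456.1 -12.8  73. ]
tab [400. 231.] 0.86 [596.6  68.   72.5]
tab [410.4 192.9] 0.36 [559.   75.8  72.5]
pivot [303.9 147.2] 0.76 [516.2 -25.1  90. ]
handle [301.8  73.3] 0.8 [456.5 -26.2  90. ]
hook_seat [312.9 117.9] 0.66 [491.8 -17.1  90. ]
keeper_pin [409.9 192.9] 0.82 [556.7  70.7  90. ]
hood [322.9 210.6] 0.91 [576.2  -8.   71. ]
```

View pics/w5.png

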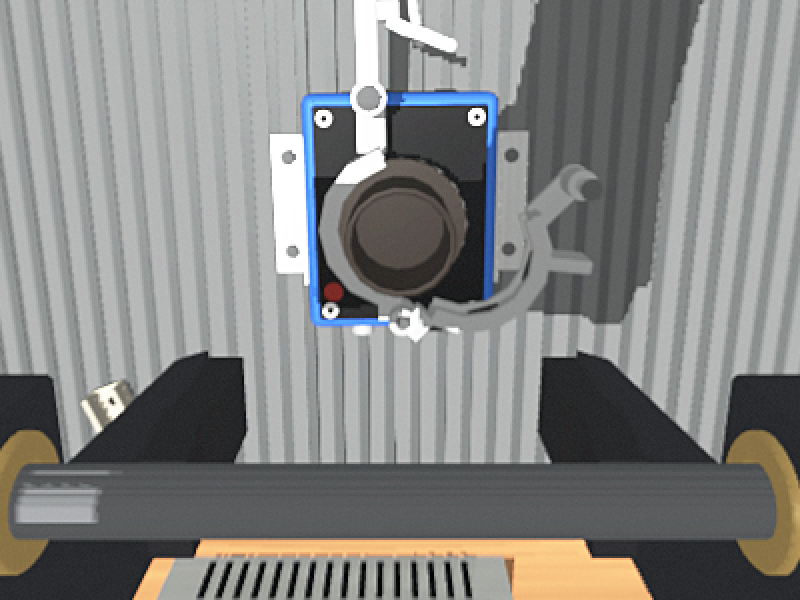

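The hood is seated under the fixed lip, with the lip covering the flange's left side at about crop (340,230). The clamp is open by about 0.77 rad. Next I'll compute the clamp push path.

```bash
cat > c.py <<'E'
from h import *
h=np.array([623.8,-11.0])
def blk(th,ct,cu):  # block centre in world; th opening cw
    u=np.array([np.cos(np.radians(128)),np.sin(np.radians(128))]);t=np.array([-u[1],u[0]])*-1
    p=np.array([-46,0])+(55.5+cu)*u+(12.5+ct)*t
    c,s=np.cos(-th),np.sin(-th);return h+np.array([[c,-s],[s,c]])@p
if __name__=="__main__":
    s=st();print(np.round(s["joint_positions"],2))
    c0=np.array(s["position"][:2]);print("now",c0)
    for th,ct in((.77,14),(.77,4),(.77,0),(.6,0),(.45,0),(.3,0),(.2,0),(.1,0),(.045,0),(0,0)):
        w=blk(th,ct,3);print(th,ct,w.round(1),"yaw of tool y",round(128-np.degrees(th),1))
E
python3 c.py
```

```text
t 16.7 pos [577.7 -13.6 238. ] rot [ 8.0e-04  1.0e+00 -2.0e-04 -1.1e-03] F [-0.  -0.4 -0.1] w 0.746
[-0.33  0.41  0.36  1.73 -0.16  1.04  1.66]
now [577.73100614 -13.62604997]
0.77 14 [623.4  76.4] yaw of tool y 83.9
0.77 4 [613.4  77.4] yaw of tool y 83.9
0.77 0 [609.4  77.9] yaw of tool y 83.9
0.6 0 [594.6  74.1] yaw of tool y 93.6
0.45 0 [582.2  68.8] yaw of tool y 102.2
0.3 0 [570.8  61.7] yaw of tool y 110.8
0.2 0 [563.8  56.1] yaw of tool y 116.5
0.1 0 [557.4  49.7] yaw of tool y 122.3
0.045 0 [554.1  46. ] yaw of tool y 125.4
0 0 [551.6  42.8] yaw of tool y 128.0
```

Call:
drive_tool --motion '[[[-12,25,0,2],[-25,50,10,4],[-38,75,30,6],[-45.5,90,60,6],[-45.5,90,90,6]]]' --claw 0 --force 40

```text
time: 17.2
position: [624.6, 80.0, 147.3]
tcp_rot: [0.051, 0.999, 0.001, -0.0]
force: [1.6, -0.3, -0.2]
width: 0.316
```

Call:
drive_tool --motion '[[[0,0,25,0],[0,0,50,0],[0,0,70,0],[0,0,81,0],[0,0,81,0]]]'

```text
time: 17.7
position: [622.7, 76.1, 66.2]
tcp_rot: [0.053, 0.999, -0.0, -0.002]
force: [0.9, -0.0, 0.3]
width: 0.003
```

Run:
```python
from h import *
s=st();p=shot("wrist");cv2.imwrite("pics/w6.png",p["pixels"])
```

```text
t 17.7 pos [622.7  76.1  66.2] rot [ 5.320e-02  9.986e-01 -5.000e-04 -1.700e-03] F [ 0.9 -0.   0.3] w 0.003
```

View pics/w6.png

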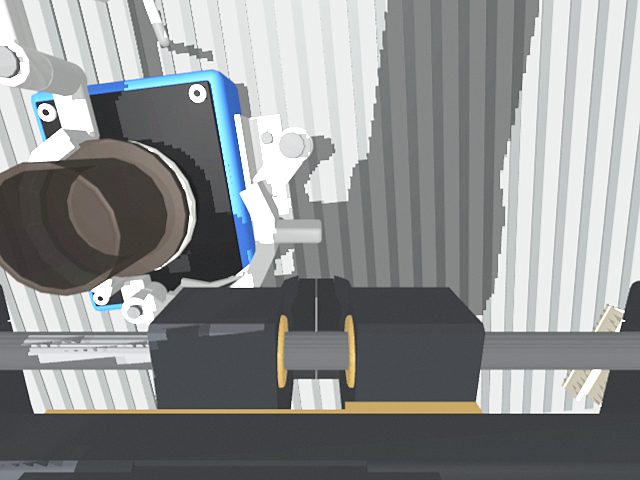

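```bash
cat >> c.py <<'E'
def rows(start,seq,cu=3):
    w0=blk(*start,cu);y0=128-np.degrees(start[0])
    ty=np.array([np.cos(np.radians(y0)),np.sin(np.radians(y0))]);tx=np.array([-ty[1],ty[0]])
    return [[round(float((blk(*a,cu)-w0)@tx),1),round(float((blk(*a,cu)-w0)@ty),1),0,round(float(-(128-np.degrees(a[0])-y0)),1)] for a in seq]
E
python3 - <<'E'
from c import *
print(rows((.77,14),[(.77,8),(.77,3),(.72,0),(.66,0),(.58,0)]))
print(rows((.58,0),[(.52,0),(.46,0),(.40,0),(.35,0),(.30,0)]))
print(rows((.30,0),[(.26,0),(.23,0),(.20,0),(.17,0),(.15,0)]))
print(rows((.15,0),[(.14,0),(.13,0),(.12,0),(.11,0),(.10,0)]))
E
```

```text
[[6.0, -0.0, 0, -0.0], [11.0, 0.0, 0, -0.0], [18.3, -1.3, 0, -2.9], [23.4, -3.1, 0, -6.3], [30.0, -6.0, 0, -10.9]]
[[5.2, -1.6, 0, -3.4], [10.2, -3.5, 0, -6.9], [15.2, -5.7, 0, -10.3], [19.2, -7.7, 0, -13.2], [23.1, -9.9, 0, -16.0]]
[[3.5, -1.0, 0, -2.3], [6.0, -1.9, 0, -4.0], [8.5, -2.8, 0, -5.7], [11.1, -3.8, 0, -7.4], [12.7, -4.5, 0, -8.6]]
[[0.9, -0.2, 0, -0.6], [1.7, -0.5, 0, -1.1], [2.6, -0.8, 0, -1.7], [3.5, -1.0, 0, -2.3], [4.3, -1.3, 0, -2.9]]
```

Call:
drive_tool --motion '[[[6,0,0,0],[11,0,0,0],[18.3,-1.3,0,-2.9],[23.4,-3.1,0,-6.3],[30,-6,0,-10.9]]]'

```text
time: 18.25
position: [593.6, 73.9, 69.1]
tcp_rot: [-0.044, 0.999, 0.0, 0.001]
force: [0.1, -0.8, -0.1]
width: 0.008
```

Call:
drive_tool --motion '[[[5.2,-1.6,0,-3.4],[10.2,-3.5,0,-6.9],[15.2,-5.7,0,-10.3],[19.2,-7.7,0,-13.2],[23.1,-9.9,0,-16]]]'

```text
time: 18.75
position: [571.6, 61.8, 69.2]
tcp_rot: [-0.182, 0.983, 0.0, 0.001]
force: [0.1, -0.2, -0.8]
width: 0.005
```

Call:
drive_tool --motion '[[[3.5,-1,0,-2.3],[6,-1.9,0,-4],[8.5,-2.8,0,-5.7],[11,-3.8,0,-7.4],[12.7,-4.5,0,-8.6]]]'

```text
time: 19.25
position: [561.2, 52.8, 68.4]
tcp_rot: [-0.255, 0.967, -0.0, 0.0]
force: [2.0, -0.6, 0.7]
width: 0.009
```

Call:
drive_tool --motion '[[[0.9,-0.2,0,-0.6],[1.7,-0.5,0,-1.1],[2.6,-0.8,0,-1.7],[3.5,-1,0,-2.3],[4.3,-1.3,0,-2.9]]]'

```text
time: 19.75
position: [558.1, 49.7, 68.1]
tcp_rot: [-0.279, 0.96, -0.0, 0.0]
force: [0.9, 0.3, 0.2]
width: 0.002
```

Call:
drive_tool --motion '[[[0.8,-0.2,0,-0.5],[1.5,-0.5,0,-1],[2,-0.7,0,-1.4],[2.5,-0.9,0,-1.7],[2.5,-0.9,0,-1.7]]]'

```text
time: 20.25
position: [556.3, 47.6, 68.1]
tcp_rot: [-0.292, 0.956, 0.0, -0.0]
force: [0.3, 0.4, 0.4]
width: 0.004
```

Call:
drive_tool --motion '[[[0.5,-0.2,0,-0.3],[1,-0.4,0,-0.6],[1.5,-0.5,0,-1],[2,-0.7,0,-1.2],[2,-0.7,0,-1.2]]]'

```text
time: 20.75
position: [555.1, 45.9, 68.1]
tcp_rot: [-0.302, 0.953, 0.0, -0.0]
force: [0.2, -0.5, 0.6]
width: 0.004
```

Call:
drive_tool --motion '[[[0.5,-0.2,0,-0.3],[1,-0.4,0,-0.6],[1.5,-0.5,0,-1],[2,-0.7,0,-1.2],[2,-0.7,0,-1.2]]]'

```text
time: 21.25
position: [553.8, 44.1, 68.1]
tcp_rot: [-0.312, 0.95, 0.0, -0.0]
force: [0.1, 0.1, -1.5]
width: 0.003
```

Call:
drive_tool --motion '[[[0.5,-0.2,0,0],[1,-0.4,0,0],[1.5,-0.5,0,0],[2,-0.7,0,0],[2,-0.7,0,0]]]'

```text
time: 21.75
position: [552.7, 42.4, 68.1]
tcp_rot: [-0.312, 0.95, -0.0, -0.0]
force: [0.4, 0.7, 0.5]
width: 0.004
```

Run:
```python
from h import *
s=st();p=shot("wrist");cv2.imwrite("pics/w7.png",p["pixels"])
H=3
for k,z in dict(clamp=H+70,tab=H+69.5,pivot=H+87,keeper_pin=H+87,hood=H+68).items():
    for q in manip.pinpoint(p,k)[:2]: print(k,np.round(q["location"],1),round(q["p"],2),atz(p,q["location"],z).round(1))
```

```text
t 21.75 pos [552.7  42.4  68.1] rot [-0.3123  0.95   -0.     -0.    ] F [0.4 0.7 0.5] w 0.004
tab [359.6  49.8] 0.18 [458.4  -5.7  72.5]
pivot [236.8 137.9] 0.62 [516.9 -24.6  90. ]
keeper_pin [352.9 271.5] 0.97 [534.   47.2  90. ]
hood [202.5 258.4] 0.89 [576.7 -10.6  71. ]
```

View pics/w7.png

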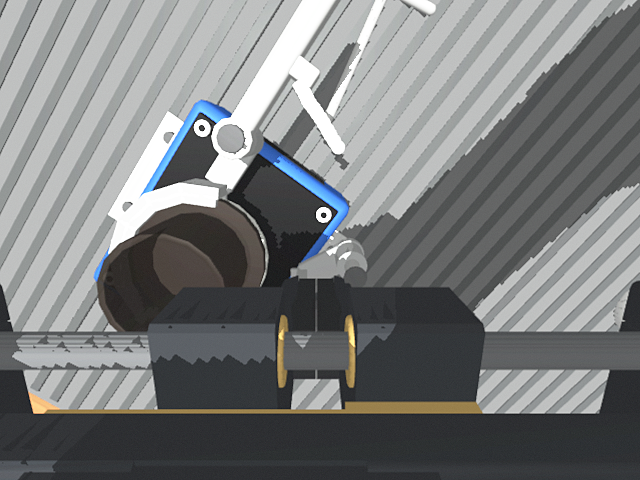

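Call:
drive_tool --motion '[[[0,0,-10,0],[0,0,-30,0],[0,0,-60,0],[0,0,-90,0],[0,0,-90,0]]]'

```text
time: 22.55
position: [555.6, 42.6, 162.6]
tcp_rot: [-0.312, 0.95, -0.001, 0.004]
force: [0.6, 0.4, -0.2]
width: -0.0
```

Run:
```python
from c import *
s=st();p=shot("wrist")
cv2.imwrite("pics/w8.png",p["pixels"])
H=3
for k,z in dict(clamp=H+70,tab=H+69.5,pivot=H+87,keeper_pin=H+87,handle=H+87,hook_seat=H+87,hood=H+68).items():
    for q in manip.pinpoint(p,k)[:2]:
        w=atz(p,q["location"],z);r=w[:2]-h
        print(k,np.round(q["location"],1),round(q["p"],2),w.round(1),"r",np.hypot(*r).round(1),"ang",np.degrees(np.arctan2(r[1],r[0])).round(1))
```

```text
t 22.55 pos [555.6  42.6 162.6] rot [-3.122e-01  9.500e-01 -6.000e-04  3.600e-03] F [ 0.6  0.4 -0.2] w -0.0
clamp [209.3 264.5] 0.67 [624.3 -10.7  73. ] r 0.6 ang 32.1
tab [319.5 262.1] 0.79 [572.5  56.7  72.5] r 85.0 ang 127.2
pivot [270.2 135.8] 0.88 [516.7 -24.7  90. ] r 107.9 ang -172.7
pivot [271.5 135.8] 0.74 [516.2 -24.   90. ] r 108.4 ang -173.1
keeper_pin [341.9 222. ] 0.91 [534.7  48.1  90. ] r 106.9 ang 146.4
keeper_pin [346.4  73.4] 0.69 [457.6  -7.5  90. ] r 166.3 ang 178.8
handle [319.7  53.8] 0.58 [458.5 -27.5  90. ] r 166.1 ang -174.3
hook_seat [304.6 112.8] 0.67 [491.9 -14.9  90. ] r 131.9 ang -178.3
hood [243.8 218.8] 0.93 [579.   -9.1  71. ] r 44.9 ang 177.5
```

View pics/w8.png

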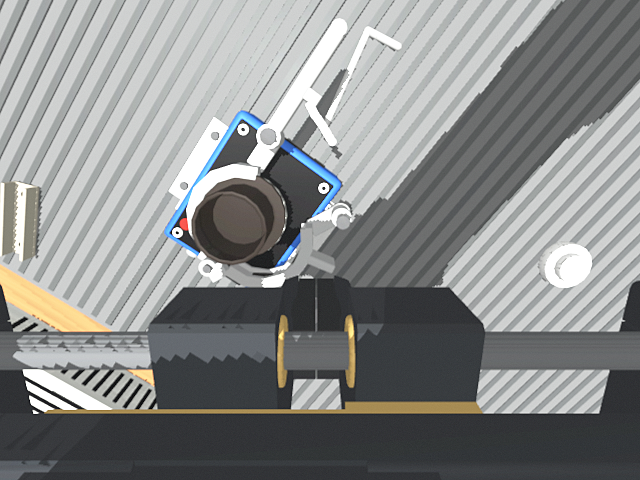

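The clamp is at about 0.455 rad, with the tab at (319,262) and the pin at (342,222). The fingertips are thinner than I assumed and slipped past the tab's end. I'll redo the push at a smaller radius.

Run:
```python
from c import *
s=st();c=np.array(s["position"][:2])
q=R.from_quat(s["tcp_rot"]).as_matrix();print("yaw y",np.degrees(np.arctan2(q[1,1],q[0,1])))
h[:]=[624,-10.8]
w=blk(.455,12,-7.5);d=w-c;print("target",w.round(1),"tool",(d@q[:2,0]).round(1),(d@q[:2,1]).round(1),"target yaw",128-np.degrees(.455))
print(rows((.455,12),[(.455,6),(.455,1),(.43,0),(.39,0),(.35,0)],-7.5))
print(rows((.35,0),[(.31,0),(.28,0),(.25,0),(.22,0),(.20,0)],-7.5))
print(rows((.20,0),[(.18,0),(.16,0),(.14,0),(.13,0),(.12,0)],-7.5))
print(rows((.12,0),[(.11,0),(.10,0),(.09,0),(.08,0),(.08,0)],-7.5))
```

```text
t 22.95 pos [552.1  42.4 157.3] rot [-3.124e-01  9.499e-01  1.000e-04 -9.000e-04] F [ 0.2 -0.1 -0.1] w 0.003
yaw y 126.41325060557377
target [596.7  61.4] tool -47.2 -11.2 target yaw 101.93042032154754
[[6.0, -0.0, 0, -0.0], [11.0, 0.0, 0, -0.0], [13.9, -0.6, 0, -1.4], [16.9, -1.7, 0, -3.7], [19.9, -2.9, 0, -6.0]]
[[3.0, -1.0, 0, -2.3], [5.3, -1.8, 0, -4.0], [7.5, -2.8, 0, -5.7], [9.7, -3.7, 0, -7.4], [11.1, -4.4, 0, -8.6]]
[[1.5, -0.5, 0, -1.1], [3.0, -1.0, 0, -2.3], [4.5, -1.6, 0, -3.4], [5.3, -1.8, 0, -4.0], [6.0, -2.1, 0, -4.6]]
[[0.8, -0.2, 0, -0.6], [1.5, -0.5, 0, -1.1], [2.3, -0.7, 0, -1.7], [3.0, -1.0, 0, -2.3], [3.0, -1.0, 0, -2.3]]
```

Call:
drive_tool --motion '[[[-12,-3,0,6],[-24,-6,0,12],[-36,-9,0,18],[-47,-11,10,24.5],[-47,-11,40,24.5]]]'

```text
time: 23.45
position: [600.5, 62.9, 119.6]
tcp_rot: [-0.103, 0.995, 0.0, 0.003]
force: [-0.9, -0.8, -0.1]
width: 0.003
```

Call:
drive_tool --motion '[[[0,0,15,0],[0,0,30,0],[0,0,40,0],[0,0,49,0],[0,0,49,0]]]'

```text
time: 23.95
position: [596.5, 61.3, 68.2]
tcp_rot: [-0.104, 0.995, -0.0, -0.001]
force: [-0.8, 0.1, -0.4]
width: 0.006
```

Call:
drive_tool --motion '[[[6,0,0,0],[11,0,0,0],[13.9,-0.6,0,-1.4],[17,-1.7,0,-3.7],[20,-2.9,0,-6]]]'

```text
time: 24.45
position: [578.1, 54.5, 69.7]
tcp_rot: [-0.157, 0.988, -0.0, 0.0]
force: [0.5, 0.8, -0.3]
width: 0.009
```

Call:
drive_tool --motion '[[[3,-1,0,-2.3],[5.3,-1.8,0,-4],[7.5,-2.8,0,-5.7],[9.7,-3.7,0,-7.4],[11,-4.4,0,-8.6]]]'

```text
time: 24.95
position: [568.9, 46.8, 69.2]
tcp_rot: [-0.23, 0.973, -0.0, 0.0]
force: [0.7, -0.5, -0.0]
width: 0.004
```

Run:
```python
from c import *
s=st();p=shot("wrist")
for k,z in dict(tab=72.5,keeper_pin=90,clamp=73).items():
    for q in manip.pinpoint(p,k)[:2]:
        w=atz(p,q["location"],z);r=w[:2]-h
        print(k,np.round(q["location"],1),round(q["p"],2),w.round(1),"r",np.hypot(*r).round(1),"ang",np.degrees(np.arctan2(r[1],r[0])).round(1))
```

```text
t 24.95 pos [568.9  46.8  69.2] rot [-0.2302  0.9731 -0.      0.    ] F [ 0.7 -0.5 -0. ] w 0.004
tab [212.4 111.5] 0.52 [518.3 -30.7  72.5] r 107.3 ang -169.4
keeper_pin [352.8 229.1] 0.72 [534.8  46.1  90. ] r 105.7 ang 147.3
```

Run:
```python
from c import *
s=st();
P={n:shot(n) for n in("wrist","side","top")}
cv2.imwrite("pics/w9.png",P["wrist"]["pixels"])
print(P["wrist"]["mtx"])
for x,y in((0,0),(9,0),(9,17),(9,-17),(0,17)):
    q=R.from_quat(s["tcp_rot"]).as_matrix();print((x,y),proj(P["wrist"],np.array(s["position"])+q@[x,y,0]).round(1))
for th in(.45,.35,.2):
    R2=R.from_euler("z",-th).as_matrix()
    for n,pt in(("pin",[-106,13.5,26]),("tab",[-75.6,37.8,10]),("tabend",[-46-36.3,46.5,10])):
        print(th,n,proj(P["wrist"],np.array([624,-10.8,73])+R2@np.array(pt)).round(1))
for n,p in P.items():
  for k,z in dict(tab=72.5,keeper_pin=90,clamp=73).items():
    for q in manip.pinpoint(p,k)[:2]:
        w=atz(p,q["location"],z);r=w[:2]-h
        print(n,k,np.round(q["location"],1),round(q["p"],2),w.round(1),"r",np.hypot(*r).round(1),"ang",np.degrees(np.arctan2(r[1],r[0])).round(1))
c=P["wrist"]["pixels"][170:370,180:440];cv2.imwrite("pics/w9c.png",cv2.resize(c,(780,600),interpolation=cv2.INTER_CUBIC))
```

```text
t 25.15 pos [569.1  47.   69.1] rot [-2.291e-01  9.734e-01  0.000e+00  1.000e-04] F [0.9 0.2 0.1] w 0.005
[[352.51300472   0.         315.83206217]
 [  0.         352.51300472 238.91114993]
 [  0.           0.           1.        ]]
(0, 0) [318.3 278.8]
(9, 0) [318.3 262. ]
(9, 17) [352.2 261.9]
(9, -17) [284.3 262. ]
(0, 17) [351.8 278.7]
0.45 pin [358.2 234.2]
0.45 tab [332.5 303.3]
0.45 tabend [354.7 308.6]
0.35 pin [344.  212.5]
0.35 tab [328.4 287.2]
0.35 tabend [351.4 290.6]
0.2 pin [317.8 181.5]
0.2 tab [318.6 263.3]
0.2 tabend [342.5 263.4]
wrist keeper_pin [355.5 229.1] 0.81 [534.5  47.4  90. ] r 106.7 ang 146.8
side tab [318.8 233.1] 0.78 [570.5  49.6  72.5] r 80.7 ang 131.3
side keeper_pin [298.3 228.5] 0.45 [517.5  60.7  90. ] r 128.2 ang 146.0
side clamp [341.9 246.3] 0.52 [620.3 -10.4  73. ] r 3.5 ang 169.8
top clamp [323.5 214.4] 0.59 [626.2  -6.1  73. ] r 5.4 ang 64.2
```

View pics/w9c.png

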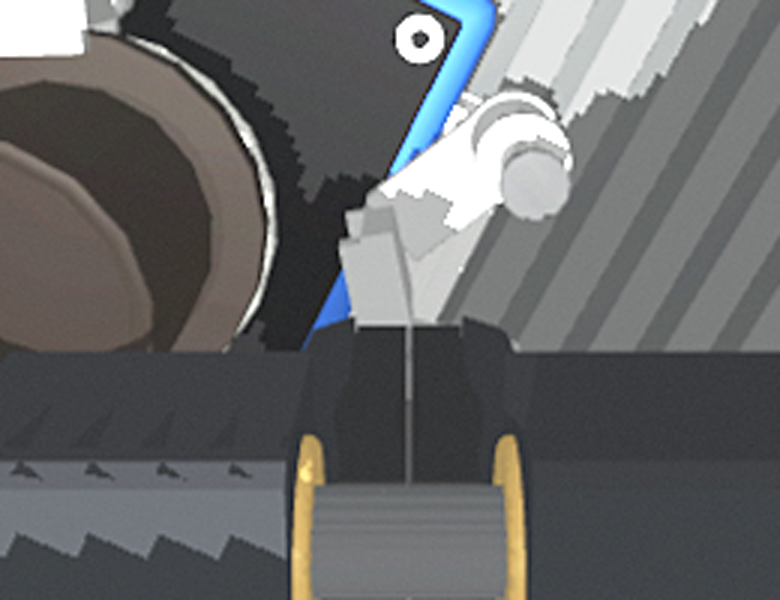

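Call:
drive_tool --motion '[[[0,0,0.5,0],[0,0,1,0],[0,0,1.5,0],[0,0,1.5,0],[0,0,1.5,0]]]'

```text
time: 26.25
position: [569.0, 47.0, 67.6]
tcp_rot: [-0.229, 0.973, -0.0, -0.0]
force: [-0.2, 0.1, -1.3]
width: 0.003
```

Run:
```python
from c import *
s=st();print(np.round(s["moment"],2))
p=shot("wrist")
# finger silhouette: print dark mask edge near rows 255-300, cols 280..360
g=p["pixels"].max(2)
for r in range(262,300,4): print(r,''.join('#' if v<70 else '.' for v in g[r,276:362:2]))
```

```text
t 26.25 pos [569.   47.   67.6] rot [-0.2293  0.9734 -0.     -0.    ] F [-0.2  0.1 -1.3] w 0.003
[-0.01  0.05  0.03]
262 ########...................................
266 #######....................................
270 #######....................................
274 ######.....................................
278 #####...###...................###..........
282 ####################.################......
286 ####################.################......
290 ####################.###############.######
294 ####################.################..##.#
298 ####################.#################.#.##
```

Run:
```python
from c import *
s=st();print(np.round(s["joint_positions"],2))
h[:]=[624,-10.8]
def pinc(th,gap): # tool centre pushing pin: 9+3.5+gap behind
    a=np.radians(172.7)-th; r=106.9*np.array([np.cos(a),np.sin(a)]); t=np.array([-np.sin(a),np.cos(a)])
    return h+r-t*(12.5+gap), np.degrees(a)
q=R.from_quat(s["tcp_rot"]).as_matrix()
for th,g in((.45,10),(.45,0),(.3,0),(.15,0),(.045,0),(0,0)):
    w,y=pinc(th,g);print(th,g,w.round(1),"yaw",round(y,1))
w,y=pinc(.45,10);d=w-s["position"][:2];print("tool",(d@q[:2,0]).round(1),(d@q[:2,1]).round(1))
def rows(st,seq):
    w0,y0=pinc(*st);ty=np.array([np.cos(np.radians(y0)),np.sin(np.radians(y0))]);tx=np.array([-ty[1],ty[0]])
    return [[round(float((pinc(*a)[0]-w0)@tx),1),round(float((pinc(*a)[0]-w0)@ty),1),0,round(float(-(pinc(*a)[1]-y0)),1)] for a in seq]
print(rows((.45,10),[(.45,5),(.45,0),(.41,0),(.37,0),(.33,0)]))
print(rows((.33,0),[(.3,0),(.27,0),(.24,0),(.21,0),(.18,0)]))
print(rows((.18,0),[(.16,0),(.14,0),(.12,0),(.105,0),(.09,0)]))
```

```text
t 26.3 pos [569.   47.   67.7] rot [-0.2293  0.9734 -0.      0.    ] F [ 1.1  0.  -0.7] w 0.006
[-0.25  0.61  0.12  1.86 -0.11  0.68  1.96]
0.45 10 [546.7  66.4] yaw 146.9
0.45 0 [541.3  58. ] yaw 146.9
0.3 0 [531.9  44.9] yaw 155.5
0.15 0 [524.6  30.5] yaw 164.1
0.045 0 [520.8  19.9] yaw 170.1
0 0 [519.6  15.2] yaw 172.7
tool 11.3 27.3
[[5.0, -0.0, 0, -0.0], [10.0, -0.0, 0, -0.0], [14.3, 0.4, 0, -2.3], [18.6, 0.7, 0, -4.6], [22.9, 0.7, 0, -6.9]]
[[3.2, 0.3, 0, -1.7], [6.4, 0.6, 0, -3.4], [9.7, 0.7, 0, -5.2], [12.9, 0.7, 0, -6.9], [16.1, 0.7, 0, -8.6]]
[[2.1, 0.2, 0, -1.1], [4.3, 0.4, 0, -2.3], [6.4, 0.6, 0, -3.4], [8.0, 0.6, 0, -4.3], [9.7, 0.7, 0, -5.2]]
```

Call:
drive_tool --motion '[[[0,0,-30,-7],[0,0,-45,-14],[3,10,-45,-21],[8,20,-45,-28],[11,27,-45,-30.3]]]'

```text
time: 26.8
position: [546.6, 66.6, 112.8]
tcp_rot: [-0.477, 0.879, 0.0, 0.0]
force: [-1.0, -0.4, 0.2]
width: 0.005
```

Call:
drive_tool --motion '[[[0,0,0,0],[0,0,15,0],[0,0,30,0],[0,0,45,0],[0,0,50,0]]]'

```text
time: 27.3
position: [546.3, 65.8, 61.0]
tcp_rot: [-0.475, 0.88, 0.0, -0.001]
force: [-0.7, -0.1, -0.4]
width: 0.008
```

Call:
drive_tool --motion '[[[5,0,0,0],[10,0,0,0],[14,-0.2,0,0],[18.5,-0.5,0,0],[22.8,-0.8,0,0]]]'

```text
time: 27.8
position: [535.5, 46.4, 63.1]
tcp_rot: [-0.476, 0.88, -0.0, 0.0]
force: [0.2, 1.5, 0.6]
width: 0.001
```

Run:
```python
from c import *
h[:]=[624,-10.8]
s=st();print(np.round(s["joint_positions"],2));p=shot("wrist")
cv2.imwrite("pics/w10.png",p["pixels"])
for k,z in dict(tab=72.5,keeper_pin=90,pivot=90).items():
    for q in manip.pinpoint(p,k)[:2]:
        w=atz(p,q["location"],z);r=w[:2]-h
        print(k,np.round(q["location"],1),round(q["p"],2),w.round(1),"r",np.hypot(*r).round(1),"ang",np.degrees(np.arctan2(r[1],r[0])).round(1))
```

```text
t 27.8 pos [535.5  46.4  63.1] rot [-4.756e-01  8.797e-01 -1.000e-04  5.000e-04] F [0.2 1.5 0.6] w 0.001
[-0.16  0.57 -0.01  1.94  0.01  0.63  2.38]
keeper_pin [322.3 278.1] 0.72 [527.9  37.7  90. ] r 107.6 ang 153.2
pivot [256.6 135. ] 0.63 [517.1 -25.2  90. ] r 107.9 ang -172.3
```

The clamp now follows: the pin is at 153°, about 0.34 rad open. I'll continue.

Call:
drive_tool --motion '[[[3.5,-0.6,0,0],[7,-1.2,0,0],[10.5,-1.8,0,0],[13.7,-2.6,0,0],[17,-3.4,0,0]]]'

```text
time: 28.5
position: [528.7, 30.3, 62.6]
tcp_rot: [-0.476, 0.88, 0.0, -0.0]
force: [-0.9, 0.1, 0.7]
width: 0.007
```

Call:
drive_tool --motion '[[[1.5,-0.5,0,0],[3,-1,0,0],[4.5,-1.5,0,0],[6,-2,0,0],[7,-2.3,0,0]]]'

```text
time: 29.0
position: [526.9, 23.4, 62.6]
tcp_rot: [-0.476, 0.88, -0.0, 0.0]
force: [-0.3, 0.9, -0.2]
width: 0.002
```

Call:
drive_tool --motion '[[[0.6,-0.2,0,0],[1.2,-0.4,0,0],[1.8,-0.6,0,0],[2.4,-0.9,0,0],[2.4,-0.9,0,0]]]'

```text
time: 29.5
position: [526.3, 20.9, 62.6]
tcp_rot: [-0.476, 0.88, -0.0, -0.0]
force: [-0.4, -0.8, -0.2]
width: 0.003
```

Call:
drive_tool --motion '[[[0.6,-0.2,0,0],[1.2,-0.4,0,0],[1.8,-0.6,0,0],[1.8,-0.6,0,0],[1.8,-0.6,0,0]]]'

```text
time: 30.0
position: [525.9, 19.1, 62.6]
tcp_rot: [-0.476, 0.88, -0.0, -0.0]
force: [0.7, -0.4, -0.2]
width: 0.002
```

Run:
```python
from c import *
h[:]=[624,-10.8]
s=st();p=shot("wrist")
for k,z in dict(keeper_pin=90,tab=72.5).items():
    for q in manip.pinpoint(p,k)[:2]:
        w=atz(p,q["location"],z);r=w[:2]-h
        print(k,np.round(q["location"],1),round(q["p"],2),w.round(1),"r",np.hypot(*r).round(1),"ang",np.degrees(np.arctan2(r[1],r[0])).round(1))
```

```text
t 30.0 pos [525.9  19.1  62.6] rot [-4.757e-01  8.796e-01 -1.000e-04 -0.000e+00] F [ 0.7 -0.4 -0.2] w 0.002
keeper_pin [317.4 273.9] 0.71 [519.    7.4  90. ] r 106.6 ang 170.1
```

Call:
drive_tool --motion '[[[0.6,-0.3,0,0],[1.2,-0.6,0,0],[1.8,-0.9,0,0],[1.8,-0.9,0,0],[1.8,-0.9,0,0]]]'

```text
time: 30.65
position: [525.7, 17.3, 62.6]
tcp_rot: [-0.476, 0.88, 0.0, 0.0]
force: [-1.1, 1.5, 0.2]
width: 0.007
```

Call:
drive_tool --motion '[[[0.5,-0.2,0,0],[0.9,-0.4,0,0],[1.4,-0.6,0,0],[1.4,-0.6,0,0],[1.4,-0.6,0,0]]]'

```text
time: 31.15
position: [525.4, 16.1, 62.6]
tcp_rot: [-0.476, 0.88, 0.0, 0.0]
force: [0.2, 4.1, 0.9]
width: 0.001
```

Call:
drive_tool --motion '[[[0.4,-0.2,0,0],[0.9,-0.4,0,0],[0.9,-0.4,0,0],[0.9,-0.4,0,0],[0.9,-0.4,0,0]]]'

```text
time: 31.65
position: [525.3, 15.4, 62.7]
tcp_rot: [-0.476, 0.88, 0.0, 0.0]
force: [-0.6, 5.4, -0.1]
width: 0.007
```

Call:
drive_tool --motion '[[[0.6,-0.3,0,0],[1.2,-0.6,0,0],[1.8,-0.8,0,0],[1.8,-0.8,0,0],[1.8,-0.8,0,0]]]'

```text
time: 32.15
position: [525.2, 14.5, 62.7]
tcp_rot: [-0.476, 0.879, 0.001, 0.001]
force: [0.8, 7.6, -0.5]
width: 0.006
```

Call:
drive_tool --motion '[[[0.5,-0.2,0,0],[0.9,-0.4,0,0],[0.9,-0.4,0,0],[0.9,-0.4,0,0],[0.9,-0.4,0,0]]]'

```text
time: 32.65
position: [525.1, 14.2, 62.7]
tcp_rot: [-0.476, 0.879, 0.001, 0.001]
force: [0.3, 8.2, -1.0]
width: 0.006
```

Call:
drive_tool --motion '[[[0.6,-0.3,0,0],[1.3,-0.6,0,0],[1.3,-0.6,0,0],[1.3,-0.6,0,0],[1.3,-0.6,0,0]]]'

```text
time: 33.15
position: [525.0, 13.6, 62.7]
tcp_rot: [-0.477, 0.879, 0.001, 0.001]
force: [1.5, 11.2, -0.9]
width: 0.007
```

Call:
drive_tool --motion '[[[0,0,0,0],[0,0,0,0],[0,0,0,0],[0,0,0,0],[0,0,0,0]]]'

```text
time: 33.65
position: [525.0, 13.6, 62.7]
tcp_rot: [-0.477, 0.879, 0.001, 0.001]
force: [0.7, 11.0, -1.5]
width: 0.005
```

Run:
```python
from c import *
h[:]=[624,-10.8]
s=st();p=shot("wrist");cv2.imwrite("pics/w11.png",p["pixels"])
for k,z in dict(keeper_pin=90,pivot=90,hood=71,hook_seat=90,handle=90).items():
    for q in manip.pinpoint(p,k)[:1]:
        w=atz(p,q["location"],z);r=w[:2]-h
        print(k,np.round(q["location"],1),round(q["p"],2),w.round(1),"r",np.hypot(*r).round(1),"ang",np.degrees(np.arctan2(r[1],r[0])).round(1))
```

```text
t 33.65 pos [525.   13.6  62.7] rot [-0.4767  0.8791  0.0012  0.0012] F [ 0.7 11.  -1.5] w 0.005
keeper_pin [322.7 277. ] 0.79 [517.    4.3  90. ] r 108.1 ang 172.0
pivot [283.7 214.2] 0.69 [515.5 -27.1  90. ] r 109.7 ang -171.5
hood [201.7 301.6] 0.71 [577.4 -11.   71. ] r 46.6 ang -179.8
hook_seat [350.1 201.5] 0.9 [490.3 -16.8  90. ] r 133.8 ang -177.4
handle [409.7 133.5] 0.7 [457.5 -26.6  90. ] r 167.2 ang -174.6
```

Call:
drive_tool --motion '[[[-4,0,0,0],[-12,0,0,0],[-12,0,-15,0],[-12,0,-40,0],[-12,0,-55,0]]]'

```text
time: 34.45
position: [531.9, 19.2, 118.9]
tcp_rot: [-0.475, 0.88, -0.001, 0.0]
force: [-0.1, 0.3, 0.1]
width: 0.003
```

Call:
drive_tool --motion '[[[25,6,0,0],[60,14,0,0],[101,23,0,0],[101,23,20,0],[101,23,40,0]]]'

```text
time: 34.95
position: [456.6, -53.9, 77.8]
tcp_rot: [-0.474, 0.88, -0.001, 0.0]
force: [0.5, -0.1, -0.7]
width: 0.003
```

Call:
drive_tool --motion '[[[0,0,10,0],[0,0,15,0],[0,0,15,0],[0,0,15,0],[0,0,15,0]]]'

```text
time: 35.45
position: [457.2, -51.5, 63.2]
tcp_rot: [-0.476, 0.88, -0.0, 0.0]
force: [0.6, 0.4, 0.2]
width: 0.003
```

```bash
cat > l.py <<'E'
from h import *
pv=np.array([516.5,-24.8])
def fc(phi,d,yaw=None):
    p=np.radians(phi);n=np.array([np.sin(p),-np.cos(p)])
    return pv+60*np.array([np.cos(p),np.sin(p)])-n*(5+d)
def rows(w0,y0,seq): # seq: (phi,d,yaw)
    ty=np.array([np.cos(np.radians(y0)),np.sin(np.radians(y0))]);tx=np.array([-ty[1],ty[0]])
    return [[round(float((fc(a,d)-w0)@tx),1),round(float((fc(a,d)-w0)@ty),1),0,round(y0-y,1)] for a,d,y in seq]
E
python3 - <<'E'
from l import *
s=st();print(np.round(s["joint_positions"],2));p=shot("wrist");cv2.imwrite("pics/w12.png",p["pixels"])
t=shot("top")
for pp in(p,t):
  for k,z in dict(keeper_pin=90,pivot=90,hood=71,hook_seat=90,handle=90).items():
    for q in manip.pinpoint(pp,k)[:1]:print(k,np.round(q["location"],1),round(q["p"],2),atz(pp,q["location"],z).round(1))
w=np.array(s["position"][:2])
print(rows(w,147,[(180,15,147),(177,13,147),(173,13,147),(168,13,147),(163,12,147)]))
w=fc(163,12)
print(rows(w,147,[(159,11,147),(155,11,147),(151,10,147),(147,9,147),(145,9,145)]))
w=fc(145,9)
print(rows(w,145,[(143,9,143),(141,9,141),(139,9,139),(137,9,137),(135,9,135)]))
E
```

```text
t 35.45 pos [457.2 -51.5  63.2] rot [-4.758e-01  8.796e-01 -3.000e-04  5.000e-04] F [0.6 0.4 0.2] w 0.003
[ 0.02  0.47 -0.01  2.13  0.    0.53  2.57]
hook_seat [296.9 396.2] 0.85 [491.8 -17.1  90. ]
handle [297.2 394.4] 0.19 [491.2 -17.9  90. ]
keeper_pin [318.1 257.6] 0.61 [525.7   5.7  90. ]
hood [326.6 232.9] 0.75 [584.4 -13.1  71. ]
hook_seat [329.8 272.9] 0.59 [492.3 -19.7  90. ]
[[-5.2, 4.3, 0, 0], [-9.1, 7.8, 0, 0], [-12.2, 10.9, 0, 0], [-16.4, 14.4, 0, 0], [-21.8, 17.8, 0, 0]]
[[-4.8, 2.4, 0, 0], [-8.7, 4.2, 0, 0], [-13.7, 5.8, 0, 0], [-18.9, 7.0, 0, 0], [-21.0, 7.5, 0, 2]]
[[-2.1, 0.5, 0, 2], [-4.2, 0.8, 0, 4], [-6.3, 1.1, 0, 6], [-8.5, 1.4, 0, 8], [-10.6, 1.5, 0, 10]]
```

Call:
drive_tool --motion '[[[-5.2,4.3,0,0],[-9,7.8,0,0],[-12.2,10.9,0,0],[-16.4,14.4,0,0],[-21.8,17.8,0,0]]]'

```text
time: 36.55
position: [453.5, -23.1, 62.6]
tcp_rot: [-0.476, 0.88, -0.0, -0.0]
force: [1.9, -1.2, -0.1]
width: 0.007
```

Call:
drive_tool --motion '[[[-4.8,2.4,0,0],[-8.7,4.2,0,0],[-13.7,5.8,0,0],[-16,6.5,0,0],[-16,6.5,0,0]]]'

```text
time: 37.05
position: [457.0, -6.0, 62.6]
tcp_rot: [-0.476, 0.879, 0.0, 0.0]
force: [0.2, 0.9, 0.5]
width: 0.004
```

Run:
```python
from l import *
s=st();p=shot("wrist");cv2.imwrite("pics/w13.png",p["pixels"]);t=shot("top");d=shot("side")
for n,pp in(("w",p),("t",t),("s",d)):
  for k,z in dict(keeper_pin=90,hook_seat=90,handle=90).items():
    for q in manip.pinpoint(pp,k)[:1]:
        w=atz(pp,q["location"],z);r=w[:2]-pv;print(n,k,np.round(q["location"],1),round(q["p"],2),w.round(1),"r",np.hypot(*r).round(1),"ang",np.degrees(np.arctan2(r[1],r[0])).round(1))
```

```text
t 37.05 pos [457.   -6.   62.6] rot [-4.760e-01  8.795e-01  1.000e-04  1.000e-04] F [0.2 0.9 0.5] w 0.004
t handle [205.3 177.3] 0.26 [706.  256.9  90. ] r 339.4 ang 56.1
s keeper_pin [369.  401.6] 0.72 [ 575.8 -467.7   90. ] r 446.8 ang -82.4
s hook_seat [294.7 246.4] 0.44 [497.4  -1.2  90. ] r 30.4 ang 129.0
s handle [285.4 244.9] 0.68 [474.7   8.9  90. ] r 53.7 ang 141.1
```

Call:
drive_tool --motion '[[[-2.5,0.7,0,1],[-5,1,0,3],[-7.1,1.3,0,5],[-9.3,1.6,0,7],[-11.4,1.8,0,9]]]'

```text
time: 38.15
position: [461.0, 3.7, 62.5]
tcp_rot: [-0.404, 0.915, 0.0, -0.001]
force: [-1.2, -1.2, 0.9]
width: 0.003
```

Run:
```python
from l import *
s=st();w=np.array(s["position"][:2])
for d in(9,): 
  for ph in (150,145,140,135,130):print(ph,fc(ph,d).round(1))
y0=138
print(rows(w,y0,[(137,9,136),(135,9,134),(133,9,132),(131,9,131),(129,9,129)]))
w=fc(129,9);print(rows(w,129,[(127,9,127),(125,9,125),(123,9,123),(121,9,121),(119,9,119)]))
w=fc(119,9);print(rows(w,119,[(117,9,117),(115,9,115),(113,9,113),(111,9,111),(109,9,109)]))
```

```text
t 38.15 pos [461.    3.7  62.5] rot [-4.041e-01  9.147e-01  0.000e+00 -8.000e-04] F [-1.2 -1.2  0.9] w 0.003
150 [457.5  -6.9]
145 [459.3  -1.9]
140 [461.5   3. ]
135 [464.2   7.7]
130 [467.2  12.2]
[[-3.0, -0.1, 0, 2], [-5.1, 0.4, 0, 4], [-7.3, 0.7, 0, 6], [-9.4, 1.0, 0, 7], [-11.5, 1.2, 0, 9]]
[[-2.1, 0.5, 0, 2], [-4.2, 0.8, 0, 4], [-6.3, 1.1, 0, 6], [-8.5, 1.4, 0, 8], [-10.6, 1.5, 0, 10]]
[[-2.1, 0.5, 0, 2], [-4.2, 0.8, 0, 4], [-6.3, 1.1, 0, 6], [-8.5, 1.4, 0, 8], [-10.6, 1.5, 0, 10]]
```

Call:
drive_tool --motion '[[[-2,0,0,1],[-4,0.2,0,3],[-6,0.5,0,5],[-6,0.5,0,5],[-6,0.5,0,5]]]'

```text
time: 38.65
position: [464.7, 9.0, 62.4]
tcp_rot: [-0.366, 0.931, 0.0, -0.001]
force: [-3.2, -0.2, -0.3]
width: 0.011
```

Call:
drive_tool --motion '[[[-1.5,0.3,0,1],[-3,0.6,0,3],[-4.5,0.8,0,4],[-4.5,0.8,0,4],[-4.5,0.8,0,4]]]'

```text
time: 39.15
position: [467.7, 12.6, 62.4]
tcp_rot: [-0.332, 0.943, 0.0, -0.0]
force: [-3.0, -0.4, -1.7]
width: 0.006
```

Run:
```python
from l import *
s=st();p=shot("wrist");cv2.imwrite("pics/w14.png",p["pixels"]);t=shot("top");d=shot("side")
a=cv2.resize(d["pixels"][200:290,250:370],(800,600),interpolation=cv2.INTER_CUBIC);cv2.imwrite("pics/s14.png",a)
for n,pp in(("w",p),("t",t),("s",d)):
  for k,z in dict(keeper_pin=90,hook_seat=90,handle=90).items():
    for q in manip.pinpoint(pp,k)[:1]:
        w=atz(pp,q["location"],z);r=w[:2]-pv;print(n,k,np.round(q["location"],1),round(q["p"],2),w.round(1),"r",np.hypot(*r).round(1),"ang",np.degrees(np.arctan2(r[1],r[0])).round(1))
```

```text
t 39.15 pos [467.7  12.6  62.4] rot [-3.323e-01  9.432e-01  2.000e-04 -3.000e-04] F [-3.  -0.4 -1.7] w 0.006
w hook_seat [156.7 407.9] 0.26 [557.4 -13.2  90. ] r 42.5 ang 15.8
s hook_seat [297.3 248.2] 0.45 [502.9  -8.8  90. ] r 21.0 ang 130.3
s handle [394.1 306.1] 0.73 [ 695.2 -238.5   90. ] r 278.6 ang -50.1
```

Call:
drive_tool --motion '[[[-1.5,0.3,0,1],[-3,0.6,0,3],[-4.5,0.8,0,4],[-4.5,0.8,0,4],[-4.5,0.8,0,4]]]'

```text
time: 40.25
position: [471.8, 16.0, 62.8]
tcp_rot: [-0.299, 0.954, -0.0, 0.001]
force: [-3.1, -0.8, -0.6]
width: 0.002
```

Call:
drive_tool --motion '[[[-1.5,0.3,0,1],[-3,0.6,0,3],[-4.5,0.8,0,4],[-4.5,0.8,0,4],[-4.5,0.8,0,4]]]'

```text
time: 40.75
position: [474.2, 18.7, 62.6]
tcp_rot: [-0.265, 0.964, -0.0, -0.0]
force: [-4.5, -1.7, 1.1]
width: 0.003
```

Call:
drive_tool --motion '[[[-1.5,0.3,0,1],[-3,0.6,0,3],[-3.5,0.7,0,3],[-3.5,0.7,0,3],[-3.5,0.7,0,3]]]'

```text
time: 41.25
position: [477.8, 21.7, 62.8]
tcp_rot: [-0.241, 0.971, -0.0, 0.001]
force: [-1.5, -0.3, -1.5]
width: 0.003
```

Call:
drive_tool --motion '[[[-1,0.2,0,1],[-2,0.4,0,2],[-3,0.6,0,3],[-3,0.6,0,3],[-3,0.6,0,3]]]'

```text
time: 41.75
position: [479.4, 23.3, 62.7]
tcp_rot: [-0.215, 0.977, -0.0, 0.0]
force: [-2.7, -1.6, 2.7]
width: 0.006
```

Call:
drive_tool --motion '[[[-1,0.2,0,1],[-2,0.4,0,2],[-3,0.6,0,3],[-3,0.6,0,3],[-3,0.6,0,3]]]'

```text
time: 42.25
position: [482.7, 25.6, 62.7]
tcp_rot: [-0.189, 0.982, 0.0, 0.001]
force: [-1.3, -1.2, -0.9]
width: 0.005
```

Call:
drive_tool --motion '[[[-1,0.2,0,1],[-2,0.4,0,2],[-2.5,0.5,0,2],[-2.5,0.5,0,2],[-2.5,0.5,0,2]]]'

```text
time: 42.75
position: [483.6, 26.4, 62.6]
tcp_rot: [-0.172, 0.985, -0.0, -0.0]
force: [-4.1, -2.3, 1.4]
width: 0.007
```

Call:
drive_tool --motion '[[[-1,0,0,0],[-2,0,0,0],[-3,0,0,0],[-3,0,0,0],[-3,0,0,0]]]'

```text
time: 43.25
position: [484.7, 26.9, 62.4]
tcp_rot: [-0.172, 0.985, 0.0, -0.002]
force: [-8.7, -4.4, 6.9]
width: 0.008
```

Call:
drive_tool --motion '[[[-1,0,0,0],[-2,0,0,0],[-2,0,0,0],[-2,0,0,0],[-2,0,0,0]]]'

```text
time: 43.75
position: [485.2, 27.2, 62.2]
tcp_rot: [-0.172, 0.985, 0.0, -0.003]
force: [-11.1, -4.8, 10.6]
width: 0.001
```

Call:
drive_tool --motion '[[[-0.7,0,-0.4,0],[-1.5,0,-0.8,0],[-1.5,0,-0.8,0],[-1.5,0,-0.8,0],[-1.5,0,-0.8,0]]]'

```text
time: 44.25
position: [485.3, 27.2, 62.4]
tcp_rot: [-0.171, 0.985, -0.0, -0.005]
force: [-12.4, -6.1, 7.4]
width: 0.004
```

Call:
drive_tool --motion '[[[0,0,0,0],[0,0,0,0],[0,0,0,0],[0,0,0,0],[0,0,0,0]]]'

```text
time: 44.75
position: [485.3, 27.3, 62.4]
tcp_rot: [-0.171, 0.985, 0.0, -0.005]
force: [-12.4, -4.3, 6.8]
width: 0.001
```

Call:
drive_tool --motion '[[[4,0,0,0],[10,0,0,0],[25,0,0,0],[25,0,-20,0],[25,0,-60,0]]]'

```text
time: 45.25
position: [465.7, 20.7, 122.7]
tcp_rot: [-0.172, 0.985, 0.0, -0.001]
force: [2.0, 1.3, 0.0]
width: 0.003
```

Call:
drive_tool --motion '[[[0,0,-40,0],[-20,-20,-60,0],[-40,-40,-60,0],[-40,-40,-60,0],[-40,-40,-60,0]]]'

```text
time: 45.75
position: [518.3, -3.4, 183.5]
tcp_rot: [-0.172, 0.985, 0.0, 0.001]
force: [-1.3, 0.2, 0.3]
width: 0.001
```

Run:
```python
from l import *
s=st();p=shot("wrist");
w0=None;X={}
for k,z in dict(keeper_pin=90,hook_seat=90,pivot=90,handle=90,clamp=73,tab=72.5,hood=71).items():
    for q in manip.pinpoint(p,k)[:1]:
        w=atz(p,q["location"],z);r=w[:2]-pv;print(k,np.round(q["location"],1),round(q["p"],2),w.round(1),"r",np.hypot(*r).round(1),"ang",np.degrees(np.arctan2(r[1],r[0])).round(1));X[k]=np.array(q["location"])
c=X.get("keeper_pin",np.array([320,200])).astype(int)
x0=max(0,min(c[0]-100,440));y0=max(0,min(c[1]-75,330));print("crop",x0,y0)
cv2.imwrite("pics/w15.png",cv2.resize(p["pixels"][y0:y0+150,x0:x0+200],(800,600),interpolation=cv2.INTER_CUBIC))
```

```text
t 45.75 pos [518.3  -3.4 183.5] rot [-1.720e-01  9.851e-01  1.000e-04  7.000e-04] F [-1.3  0.2  0.3] w 0.001
keeper_pin [323.4 233.8] 0.68 [516.9   1.   90. ] r 25.8 ang 89.1
hook_seat [326.2 236.1] 0.83 [517.9   3.7  90. ] r 28.5 ang 87.2
pivot [291.6 223.2] 0.91 [517.3 -24.5  90. ] r 0.8 ang 22.3
handle [369.3 227.3] 0.92 [500.3  32.1  90. ] r 59.2 ang 105.9
clamp [340.7 273.2] 0.45 [547.9  28.2  73. ] r 61.6 ang 59.3
tab [367.4 226.2] 0.52 [502.9  34.3  72.5] r 60.6 ang 102.9
hood [284.6 289.2] 0.93 [578.3 -11.4  71. ] r 63.3 ang 12.2
crop 223 158
```

View pics/w15.png

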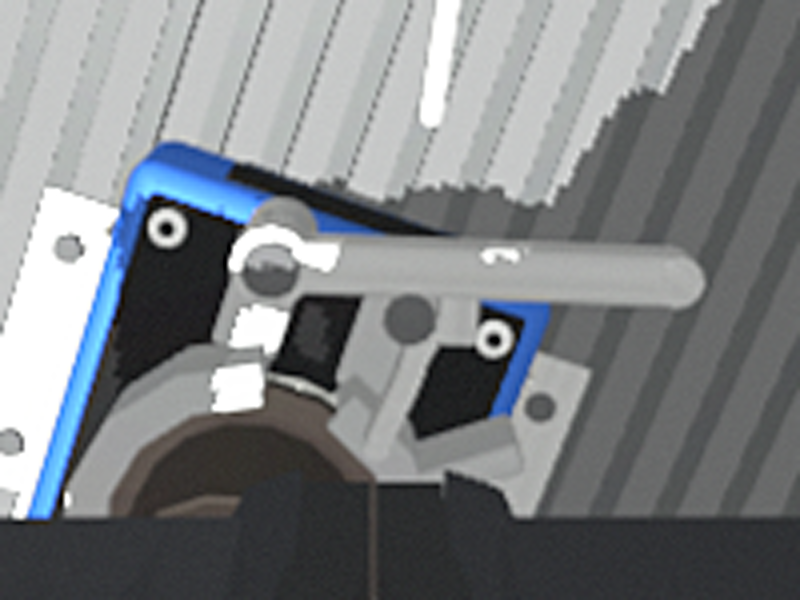

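The last picture shows the pin in the hook at crop (410,320), touching the bar's underside edge. The handle is at about 106°, which is about 1.29 rad of turn and within the stated range for fully home. The robot is clear, so I'm handing in.

```bash
python3 -c "
from h import *
st();manip.finish_job()"
```

```text
t 46.15 pos [517.5  -3.5 183.4] rot [-1.722e-01  9.851e-01  1.000e-04 -1.000e-04] F [-0.2  0.3  0.3] w 0.006
the job is handed in; nothing more can be done
```

I fitted the hood, shut and bedded the ring, latched it, and handed the job in at 46 s. The interface gives no verdict, so whether it passed is unconfirmed.

- **Hood:** I set it down with about 9 N and slid it in until it stopped moving against the fixed half, at about 14 N sideways. The last picture places it at about (578, -11) mm, where my estimate of the lens axis is (577 to 578, -10 to -11) mm. That is good to 1 or 2 mm.
- **Ring:** I pressed it for over 0.5 s at about 11 N. Pressed, it measured about 0.01 rad from shut. I did not measure the ring's angle directly after latching.
- **Latch:** The pull eased past dead centre and then came to a firm stop. I held it there for about 1 s at about 15 N in total, of which 12 to 14 N was sideways. In the last picture the lever had turned about 1.29 rad, and the pin sat in the hook against the bar.

**What went wrong or disagreed:**
- My first pushes on the thumb tab failed because the fingers passed it without any force; I think they went over the top. The first of these half-closed the ring by catching the pin. I then shut and pressed the ring by its pin instead of in the tab corner.
- The networks put the pin and the hook seat about 2.9 mm apart in the last picture. My estimates from the same picture gave about 1 to 1.5 mm, which is close to the 1.8 mm limit. I relied on those and the firm stop.
- I measured up to about 10 N of upward force while pressing the lever, and I don't know why.

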